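Shut and latch the guard gate of a laser-marking fixture

TASK

The small guard gate on the perforated laser-marking plate is held open by its gravity latch bar. Lift the bar out of the hold-open notch by its tab, swing the gate shut with the bar raised over the front lip of the catch, and close up gently against the springy buffer; hold it there while you lower the bar behind the lip, then let it drop fully home in the notch. Never force the bar against either catch or the buffer, leave the other things where they lie, and let go at the end.

Things in the scene. Friction and masses are not known exactly. Their poses are not given: they have to be found in the camera images.
- base_plate: Fixed aluminium plate with a grid of holes, 420 x 480 x 12 mm. Origin: on the gate's vertical hinge axis, at table height; z up. x: the way the shut gate points from the hinge. The gate opens towards -y. The plate spans x -70..350, y -300..180 mm. On +y is the marking bay: guard panels 97 mm high, chuck 71 mm high. Hinge post: 18 mm thick, up to 137 mm.
- gate (a joint): Gate angle, rad. At angle a the gate points along (cos a, -sin a) in base_plate's frame. Grows as it opens: held open at 1.08 to 1.12 at the start, about 0 when shut, range -0.17 to 1.3. The gate is a frame 220 mm long, 12 mm thick, 32 to 98 mm above the table. A light spring pushes it open (about 2 N at the tab when shut), so it does not stay shut unlatched.
- bar_pivot (a point): Level pivot of the latch bar, on the gate 30 mm from the hinge axis, 125 mm above the table. x points along the gate, z up. The bar is straight steel, 10 mm thick, 16 mm high, about 0.24 kg, over the gate's top edge in its plane. It ends 226 mm from the pivot, 256 mm from the hinge axis, and falls by its own weight.
- latch_bar (a joint): Angle of the latch bar about its pivot, rad; grows as its outer end rises, up to 0.6. 0 = level, as it lies on the floor of either notch. -0.06 = hanging on its own stop when nothing carries it (also in front of the catch). About 0.1 = lying on a lip. It must be raised to about 0.11 to pass a lip, and still meets the buffer at up to 0.25.
- tab_top (a point): Middle of the top edge of the finger tab, a flat plate on the bar: 30 mm long along the bar, 10 mm thick, 43 mm high above the bar. It lies 160 mm out from the pivot and 51 mm over the pivot's line (bar level: 190 mm from the hinge axis, 176 mm above the table). x along the bar, y across the tab's thickness, z up. Pinch it from above across its thickness; the bar can turn in the fingers.
- bar_end: Outermost 48 mm of the latch bar, the part that lies in the notches. Origin at its centre, 232 mm from the hinge axis with the bar level; x outward along the bar.
- catch_post: Grey post 107 mm high at the shut side, fixed; origin and axes as base_plate's. It bears the dark steel catch, 226 to 268 mm from the hinge. Along +y, the way the gate shuts, come a square front lip (8 mm thick, top 20 mm above the notch floor), a notch 13 mm wide (rubber on its floor), then a rubber buffer (top 69 mm above the floor). More than 20 N between bar and catch or buffer is too much.
- notch_nominal (a point): Nominal middle of the catch's notch, at floor height (117 mm above the table), 240 mm from the hinge axis, gate angle 0; x as base_plate's. The catch is screwed on through slots: the real notch sits up to 24 mm to either side along y (gate angle 0.1 to -0.1), not measured. Feel for it: close slowly with the bar raised until the buffer resists with 3 to 8 N, then lower the bar.
- buffer_nominal (a point): Nominal middle of the rubber buffer's face, 36 mm above the notch floor; it is fixed on the catch and shares its unknown shift. It gives about 1 mm per 4.5 N and has 10 mm of travel. With the bar against it the bar is past the front lip and over the notch. If let go there with the bar still above the lip, buffer and spring throw the gate open before the bar falls.
- hold_post: Grey post at the hold-open side, fixed; origin as base_plate's, its x axis points to it, 1.1 rad round from the plate's x towards -y. It bears an upward-open notch 26 mm wide, floor 117 mm above the table, between two lips 8 mm thick and 20 mm high, 226 to 253 mm from the hinge axis. The bar lies in it at the start. More than 20 N between bar and this post is too much.
- disc_a: bystander: steel disc, 44 mm across, 5 mm thick, lying on the plate; leave it.
- disc_b: bystander: copper disc, 40 mm across, 5 mm thick, lying on the plate; leave it.
- coupon: bystander: square steel sample, 75 x 75 x 5 mm, lying on the plate; leave it.
- offcut: bystander: bent steel offcut, about 70 mm long, 5 mm thick, lying on the plate; leave it.
- screwdriver: bystander: screwdriver lying on the table beside the plate; leave it.
- mouse: bystander: black computer mouse, 100 x 60 x 32 mm, on the table; leave it.
- spray_can: bystander: plain metal can, 56 mm across, 130 mm high, standing on the table on the +y side; leave it.

How it is judged:
On the way, in this order (a step that is already met when the one before it is completed fails the run):
1. the bar is lifted out of the hold-open notch and the gate swung away from it (value of joint gate below 0.9 rad), for 0.1 s.
2. the gate is brought to the catch with the bar raised over the front lip (value of joint gate below 0.16 rad and value of joint latch_bar above 0.085 rad), for 0.1 s.
At the end, for the whole second after the job is handed in: The gate is shut (gate angle within 0.14 rad of 0) and the bar lies home on the floor of the catch's notch (bar angle within 0.025 rad of level, neither on a lip nor hanging in front of the catch), both at rest (value of joint latch_bar between -0.025 and 0.025 rad and value of joint gate between -0.14 and 0.14 rad and velocity of joint gate between -0.05 and 0.05 rad/s and velocity of joint latch_bar between -0.05 and 0.05 rad/s); the robot touches nothing.
It fails at once if the bar is pressed against the catch, its lip or the buffer with more than 20 N (contact force between bar_end and catch_post above 20 N).
It fails at once if the bar is pressed against the hold-open post with more than 20 N (contact force between bar_end and hold_post above 20 N).
It fails at once if a bystander is moved by more than 20 mm (distance of any of disc_a, disc_b, coupon, offcut, screwdriver, mouse, spray_can from where it was at the start of the episode above 0.02 m).
It also fails if it takes over 72 s, if anything falls off the work surface, if the arm or the gripper's body presses on something with over 40 N, if the wrist force passes 120 N, or if a joint passes its speed limit or range.

ROBOT

A 7-joint arm with a two-finger parallel gripper is mounted at the origin on the work surface. World frame = base frame: x ahead of the robot, y to its left, z up, the work surface at z = 0. Lengths are in m, angles in rad, forces in N, time in s.
With the tool pointing down it reaches from about 0.4 to 0.9 m from the base axis. Payload 5.6 kg.
Tool frame: the origin (TCP) lies midway between the tips of the shut fingers; the grasp point (between the pads) lies 19 mm behind it; y points along the fingers, z is the direction in which the jaws open and shut, and the axes are right-handed (so a half turn about y gives the same grasp; the last joint's range is limited). The gripper opens to 92 mm and grips with 3 to 60 N. Pads are 20 mm wide; open, the fingers measure 128 mm over their backs; the gripper's body (75 mm by 189 mm) begins 69 mm behind the grasp point.
Start: joints at [1.282, 0.468, -0.012, 1.603, 0.006, 1.071, -0.056], TCP at [0.158, -0.63, 0.215] pointing down, gripper open.
Joint ranges: [-2.53, 2.53], [-0.31, 2.02], [-1.57, 1.55], [0.28, 2.44], [-1.29, 4.43], [0.15, 1.84], [-2.92, 2.92]. Speed limits (rad/s): [2.57, 2.57, 3.14, 3.14, 3.14, 3.14, 3.14].

INTERFACE

Orientations are given as a 3x3 rotation matrix whose columns are the frame's x, y, z axes.
In Python, from station import env, effector, solver, viewer, workorder, search_frame, tip_of gives the robot as it stands. Calls block until the motion is done:
- env.reach(position, orientation): joint-space move of the TCP to a pose.
- env.movel(position, frame=None, rate=0.15): straight line of the TCP; frame=None keeps the orientation; rate is the mean speed in m/s.
- env.goto_joints(angles): joint-space move.
- effector.release() and effector.grasp(squeeze=None): open the fingers fully, or close them until they stop; squeeze is the grip in N (None keeps the last).
- env.pause(seconds).
- solver.inverse_kinematics(position, orientation): joint angles nearest the present ones, or None.
- env.sense(): the state.
- viewer.read_camera(name): name is "scene" or "top" or "wrist"; returns (picture, depth): 384x512x3 uint8, red, green, blue; 384x512 float32, m along the optical axis (not along the pixel's ray), 0 where there is no reading.
- viewer.camera_info(name): a dict with "intrinsics" (3x3 intrinsics, pixels), "eye" and "rotation" of the camera in the world; the wrist camera has in their place "T_tool_cam" (4x4, takes a point from camera to tool coordinates, whose origin is the TCP and whose axes are the tool frame's). Camera axes: x right, y up, looking along -z (the intrinsics and any distortion apply to the point x, -y, -z); pixel columns grow to the right and rows downward; lengths in m; the calibration is good to about 2 mm. A picture is of the moment at which its call begins: read the wrist's pose just before it. camera_info takes no time and is no camera call.
A pose or a line that the arm cannot do raises env.PlanningError and nothing moves.
- workorder.finish_job(): hands the job in, once; it reports no verdict.
Trained networks look in the newest picture that a camera, given by its name, has taken for a name from the list of things; names that differ only in an ending like _2 or _b are one class to them, and where a whole thing is asked for, a point or a joint stands for the part that bears it (a point fixed in the world has none). Each returns a list of dicts, best first, with "score" (0 to 1); they miss things now and then, are a little off and sometimes report something else, mostly with a low value. They report only what shows in the picture. A call takes as long as a camera call.
- search_frame(camera, name): "at" ([x, y, z] in m, in world coordinates, good to about 4 mm: the middle of the surface that is visible of it).
- tip_of(camera, name): "at" ([x, y, z] in m, in world coordinates, good to about 4 mm: a listed point, or the origin of a listed thing).
The state is a dict: "t": time; "joint_positions": joint angles; "joint_velocities": joint speeds; "tau": joint torques, N m; "ee_pos": TCP position; "tcp_rot": TCP orientation; "wrist_force": force on the tool from outside, world axes, zero at the start; "moment": the same for the moment, N m; "gripper_width": finger opening in m.
Only numpy, scipy, OpenCV 4.12 (cv2) and the standard library are available. Lean on these libraries where they do the work, as an engineer would, in place of code of your own. Each camera call takes 0.05 s, during which the arm holds its last target. There are 200 camera calls.

## Working session

There is one attempt and no reset: what is moved stays moved. The work goes in short steps, each a Python script; the robot and the scene stay as the last script left them, time stands still between calls to the robot, and variables do not carry over. Pictures are saved under pics/ and viewed, about 8 in all and at most 12, crops included, and the job is handed in when it is done.

```bash
ls; mkdir -p pics; python3 - <<'E'
from station import *
import cv2,numpy as np
for c in ["scene","top"]:
    p,d=viewer.read_camera(c); cv2.imwrite(f"pics/{c}0.png",p[...,::-1])
    for n in ["tab_top","bar_pivot","bar_end","base_plate","catch_post","hold_post","notch_nominal","buffer_nominal"]:
        r=tip_of(c,n); print(c,n,[(np.round(x["at"],4),round(x["score"],2)) for x in r[:2]])
s=env.sense(); print(s)
E
```

```text
pics
scene tab_top [(array([ 0.5485, -0.1085,  0.1729]), 0.6)]
scene bar_pivot [(array([0.4565, 0.0216, 0.1257]), 0.98)]
scene bar_end [(array([ 0.5718, -0.1389,  0.1259]), 0.58)]
scene base_plate [(array([ 0.4445,  0.0544, -0.0054]), 0.57)]
scene catch_post [(array([0.4562, 0.0239, 0.1234]), 0.5), (array([ 0.5521, -0.0164,  0.0146]), 0.4)]
scene hold_post []
scene notch_nominal [(array([0.6765, 0.0791, 0.1167]), 0.88)]
scene buffer_nominal [(array([0.6782, 0.087 , 0.1534]), 0.72)]
top tab_top [(array([ 0.5484, -0.1086,  0.1742]), 0.47)]
top bar_pivot [(array([ 0.5564, -0.0177,  0.0115]), 0.61), (array([0.4575, 0.0257, 0.1237]), 0.57)]
top bar_end [(array([ 0.5739, -0.1399,  0.1249]), 0.61)]
top base_plate [(array([0.436 , 0.0474, 0.0007]), 0.58)]
top catch_post []
top hold_post [(array([0.4597, 0.0281, 0.1229]), 0.62), (array([ 0.5934, -0.4607, -0.0011]), 0.54)]
top notch_nominal [(array([0.6785, 0.0828, 0.1184]), 0.64)]
top buffer_nominal [(array([0.6764, 0.0879, 0.155 ]), 0.87)]
{'t': 0.9, 'joint_positions': array([ 1.28199342,  0.46750239, -0.01158557,  1.60271514,  0.00603967,
        1.07139383, -0.05630688]), 'joint_velocities': array([-5.21514648e-04, -1.90308544e-03,  6.02640136e-04,  1.02777362e-03,
       -6.09431292e-06,  3.71624685e-04, -4.36867322e-05]), 'tau': array([ 2.17077227e-04, -5.20400798e+01, -1.22977886e-02, -2.44055057e+01,
       -5.66466094e-02,  1.12513089e-02, -2.92349705e-05]), 'ee_pos': array([ 0.15810587, -0.63047944,  0.21458453]), 'tcp_rot': array([[-9.69959786e-01, -7.26934775e-05,  2.43265302e-01],
       [-2.43265300e-01, -3.91146182e-05, -9.69959789e-01],
       [ 8.00249796e-05, -9.99999997e-01,  2.02558061e-05]]), 'wrist_force': array([-0.72836575, -1.02974352,  0.47794674]), 'moment': array([-0.00209144, -0.01660466,  0.01270667]), 'gripper_width': 0.09158564233517454}
```

View pics/scene0.png

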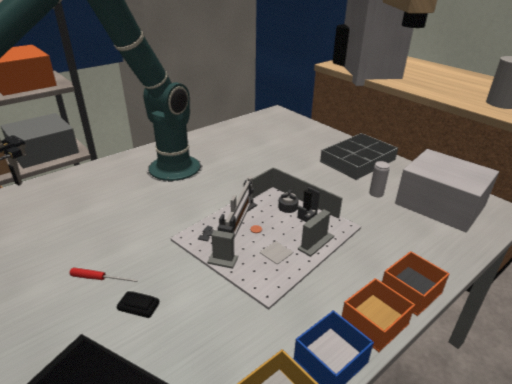

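View pics/top0.png

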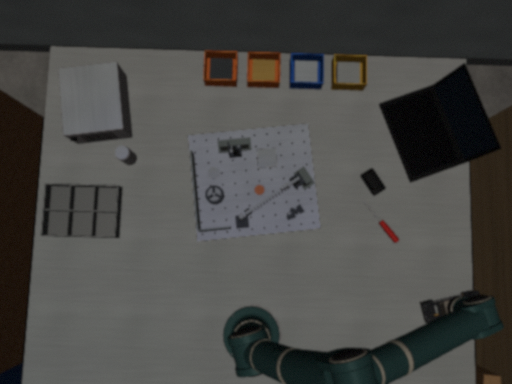

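The views show the gate held open at the right-hand post, and the network points agree with the given geometry (hinge about (0.44, 0.048), plate yaw about 0.148). Next I'll write the helper, check IK along the arc, and hover for a close look.

```bash
cat > h.py <<'E'
from station import *
import numpy as np, cv2, json, os
G=dict(hx=0.4396,hy=0.048,yaw=0.148,dz=0.0,flip=1,grip=0.032)
if os.path.exists("g.json"): G.update(json.load(open("g.json")))
def pose(a,b,up=0.0,lat=0.0):
    """TCP pose to hold the tab with gate angle a, bar angle b"""
    h=0.051-G["grip"]+0.019          # grasp point over pivot line
    r=0.03+0.16*np.cos(b)-h*np.sin(b)
    z=0.125+G["dz"]+0.16*np.sin(b)+h*np.cos(b)-0.019+up
    t=G["yaw"]-a; u=np.array([np.cos(t),np.sin(t),0]); n=np.array([-u[1],u[0],0])*G["flip"]
    R=np.stack([np.cross([0,0,-1],n),[0,0,-1],n],1)
    p=np.array([G["hx"],G["hy"],0])+r*u; p[2]=z
    return p+lat*n*G["flip"],R
def F(a):
    "wrist force: (radial, closing direction, up)"
    t=G["yaw"]-a; f=env.sense()["wrist_force"]
    return np.array([f[0]*np.cos(t)+f[1]*np.sin(t),-f[0]*np.sin(t)+f[1]*np.cos(t),f[2]])
E
python3 - <<'E'
from h import *
for fl in (1,-1):
    G["flip"]=fl
    for a in (1.1,.6,.1,-.1):
        for up in (0,.1):
            q=solver.inverse_kinematics(*pose(a,.2,up)); print(fl,a,up,None if q is None else np.round(q,2))
E
```

```text
1 1.1 0 [ 0.67  0.45 -0.7   1.85  0.35  0.97  0.44]
1 1.1 0.1 [ 0.69  0.33 -0.71  1.74  0.23  1.15  0.53]
1 0.6 0 [ 0.58  0.57 -0.8   1.72  0.46  1.05  0.74]
1 0.6 0.1 [ 0.57  0.45 -0.78  1.62  0.34  1.21  0.84]
1 0.1 0 [ 0.46  0.63 -0.86  1.67  0.53  1.09  1.06]
1 0.1 0.1 [ 0.55  0.58 -1.01  1.56  0.51  1.28  1.08]
1 -0.1 0 [ 0.53  0.76 -1.11  1.67  0.72  1.19  1.06]
1 -0.1 0.1 [ 0.53  0.62 -1.1   1.56  0.57  1.31  1.17]
-1 1.1 0 [ 0.28  0.36 -0.2   1.87  0.09  0.92 -2.48]
-1 1.1 0.1 [ 0.36  0.27 -0.29  1.76  0.08  1.13 -2.48]
-1 0.6 0 [ 0.27  0.46 -0.36  1.74  0.19  0.97 -2.19]
-1 0.6 0.1 [ 0.34  0.38 -0.45  1.64  0.17  1.17 -2.17]
-1 0.1 0 [ 0.3   0.55 -0.62  1.68  0.36  1.03 -1.95]
-1 0.1 0.1 [ 0.37  0.47 -0.71  1.58  0.32  1.22 -1.92]
-1 -0.1 0 [ 0.32  0.58 -0.73  1.68  0.44  1.05 -1.87]
-1 -0.1 0.1 [ 0.38  0.5  -0.83  1.57  0.38  1.24 -1.83]
```

```bash
python3 - <<'E'
from h import *
s=env.sense(); p=s["ee_pos"].copy(); p[2]=.36; env.movel(p,rate=.2)
P,R=pose(1.1,0,.14); env.reach(P,R)
env.pause(.3)
s=env.sense(); im,d=viewer.read_camera("wrist"); cv2.imwrite("pics/w0.png",im[...,::-1]); np.save("w0d.npy",d)
T=np.eye(4);T[:3,:3]=s["tcp_rot"];T[:3,3]=s["ee_pos"]
np.save("w0T.npy",T)
for n in ["tab_top","bar_pivot","bar_end"]:
    for _ in range(2):
        r=tip_of("wrist",n); print(n,[(np.round(x["at"],4),round(x["score"],2)) for x in r[:2]])
# tab top points from depth
I=viewer.camera_info("wrist");K=np.array(I["intrinsics"]);M=T@np.array(I["T_tool_cam"])
v,u=np.mgrid[0:384,0:512];X=np.stack([(u-K[0,2])/K[0,0]*d,-(v-K[1,2])/K[1,1]*d,-d,np.ones_like(d)],-1)@M.T
W=X[...,:3]; np.save("w0W.npy",W)
m=(d>0)&(W[...,2]>.165)&(W[...,2]<.19)&(np.hypot(W[...,0]-.549,W[...,1]+.109)<.03)
q=W[m];print(m.sum(),q.mean(0) if m.sum() else 0, cv2.minAreaRect(q[:,:2].astype(np.float32)*1000) if m.sum() else 0)
m=(d>0)&(W[...,2]>.128)&(W[...,2]<.138)&(np.hypot(W[...,0]-.44,W[...,1]-.048)<.27)
print(m.sum(), cv2.fitLine(W[m][:,:2].astype(np.float32),cv2.DIST_HUBER,0,.001,.001).ravel() if m.sum() else 0)
print(s["ee_pos"],P,s["t"],s["wrist_force"],I.keys())
E
```

```text
tab_top [(array([ 0.5514, -0.1036,  0.1788]), 0.86)]
tab_top [(array([ 0.5514, -0.1036,  0.1788]), 0.86)]
bar_pivot [(array([0.4576, 0.0218, 0.1268]), 0.84)]
bar_pivot [(array([0.4576, 0.0218, 0.1268]), 0.84)]
bar_end [(array([ 0.5741, -0.1429,  0.1275]), 0.58), (array([0.6743, 0.0758, 0.1173]), 0.38)]
bar_end [(array([ 0.5741, -0.1429,  0.1275]), 0.58), (array([0.6743, 0.0758, 0.1173]), 0.38)]
341 [ 0.54957399 -0.10571707  0.1751898 ] ((549.9853515625, -106.23464965820312), (9.724966049194336, 29.00348663330078), 35.37567138671875)
3028 [ 0.5883827  -0.80858254  0.5184444  -0.05976039]
[ 0.54978792 -0.10711677  0.28400248] [ 0.54981047 -0.10676968  0.284     ] 4.4167 [ 0.82805873 -0.01416295  0.13930919] dict_keys(['intrinsics', 'T_tool_cam'])
```

View pics/w0.png

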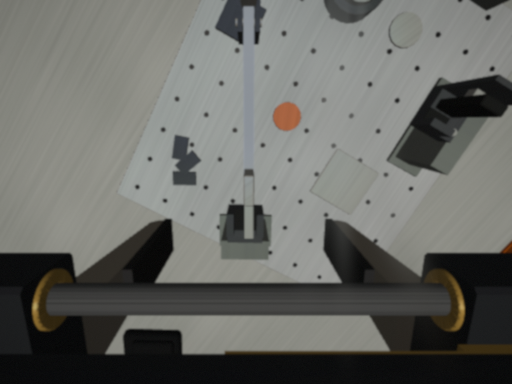

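The wrist view shows the tab centred between the fingers (about col 248, row 205; finger inner edges at 172 and 325). Depth puts the tab top at (0.5500, -0.1062, 0.175), within 1 mm of my model. I'll descend, pinch lightly and lift to 0.18 rad.

```bash
python3 - <<'E'
from h import *
env.pause(.1);print("free",F(1.1).round(2))
env.movel(pose(1.1,0)[0],rate=.12)
print("down",F(1.1).round(2))
effector.grasp(10); env.pause(.2)
s=env.sense();print("grasped",F(1.1).round(2),s["gripper_width"],s["t"])
for b in (.05,.1,.14,.18):
    env.movel(*pose(1.1,b),rate=.06); print(b,F(1.1).round(2),env.sense()["gripper_width"].round(4))
env.pause(.2);print(F(1.1).round(2),env.sense()["t"])
im,d=viewer.read_camera("wrist"); cv2.imwrite("pics/w1.png",im[...,::-1])
im,d=viewer.read_camera("scene"); cv2.imwrite("pics/s1.png",cv2.resize(im[150:290,160:370,::-1],None,fx=3,fy=3,interpolation=cv2.INTER_CUBIC))
E
```

```text
free [0.21 0.32 0.27]
down [ 0.65 -0.3   0.03]
grasped [ 0.37 -0.07  0.42] 0.009845388526431633 7.5917Traceback (most recent call last):
  File "<stdin>", line 8, in <module>
AttributeError: 'float' object has no attribute 'round'
```

```bash
python3 - <<'E'
from h import *
for b in (.1,.14,.18):
    env.movel(*pose(1.1,b),rate=.06); print(b,F(1.1).round(2),round(env.sense()["gripper_width"],4))
env.pause(.2);print(F(1.1).round(2),env.sense()["t"])
im,d=viewer.read_camera("scene"); cv2.imwrite("pics/s1.png",cv2.resize(im[150:290,160:370,::-1],None,fx=3,fy=3,interpolation=cv2.INTER_CUBIC))
print([(x["at"],x["score"]) for x in tip_of("scene","bar_end")])
E
```

```text
0.1 [ 0.85 -0.15 -1.03] 0.0101
0.14 [ 0.17 -0.56 -0.98] 0.01
0.18 [ 0.62  0.04 -0.92] 0.01
[ 0.8  -0.43 -1.44] 8.875
[([0.6785, 0.0801, 0.1193], 0.63), ([0.5704, -0.1362, 0.1607], 0.4)]
```

View pics/s1.png

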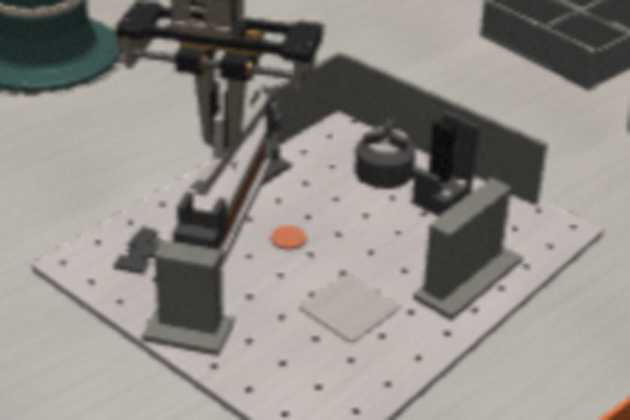

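The bar is clear of the hold-open notch: its end sits raised above the lips (crop about (205, 195)), and bar_end z is 0.161 as predicted. Now the swing.

```bash
python3 - <<'E'
from h import *
a=1.1
for a in np.r_[np.arange(1.0,.25,-.1),.2,.15]:
    env.movel(*pose(a,.18),rate=.08); f=F(a); print(round(a,2),f.round(2))
    if np.abs(f[:2]).max()>8: break
env.pause(.3);print(F(a).round(2),env.sense()["t"],env.sense()["gripper_width"])
r=tip_of.__call__
im,d=viewer.read_camera("scene"); cv2.imwrite("pics/s2.png",cv2.resize(im[150:290,190:370,::-1],None,fx=4,fy=4,interpolation=cv2.INTER_CUBIC))
for n in("bar_end","tab_top","bar_pivot","notch_nominal"):print(n,[(x["at"],x["score"]) for x in tip_of("scene",n)])
E
```

```text
1.0 [ 2.38  0.19 -0.5 ]
0.9 [ 1.92 -0.25  0.03]
0.8 [ 1.59 -0.15 -0.92]
0.7 [ 2.11 -0.67 -0.4 ]
0.6 [ 3.54 -0.24 -0.57]
0.5 [ 3.29 -0.8   0.23]
0.4 [ 4.23 -0.74 -0.34]
0.3 [ 5.66 -0.71  0.8 ]
0.2 [ 4.86 -1.21 -0.2 ]
0.15 [ 5.07 -1.67  0.02]
[ 4.61 -0.79  0.1 ] 12.9167 0.009839077193386649
bar_end [([0.6663, 0.0473, 0.1607], 0.67), ([0.4653, -0.1554, 0.0099], 0.65)]
tab_top [([0.6116, 0.0468, 0.205], 0.75), ([0.4636, -0.1549, 0.011], 0.7)]
bar_pivot [([0.4691, 0.0482, 0.1225], 0.69)]
notch_nominal [([0.6732, 0.0793, 0.1176], 0.98)]
```

View pics/s2.png

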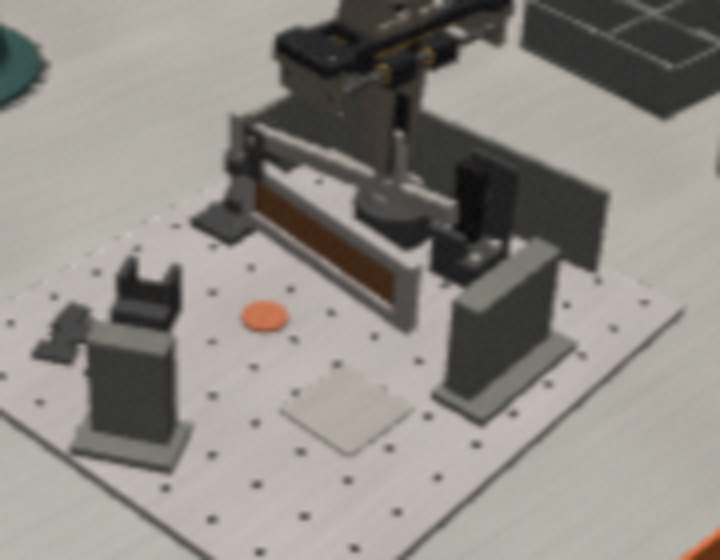

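The gate now points at the catch with the bar raised in front of the buffer (crop about (460, 210)). The 5 N radial force suggests a small hinge-model error, so I'll relieve it and then close slowly by feel.

```bash
cat >> h.py <<'E'
def Fm(a,n=4):
    L=[]
    for _ in range(n): env.pause(.03); L.append(F(a))
    return np.mean(L,0)
E
python3 - <<'E'
from h import *
a=.15
for dx in (.001,.002):
    G["hx"]=.4396+dx; env.movel(*pose(a,.18),rate=.05); f=Fm(a); print(dx,f.round(2))
    if f[0]<2: break
json.dump(G,open("g.json","w"))
base=Fm(a,6)[1]; print("base",base)
while a>-.12:
    a-=.0025; env.movel(*pose(a,.18),rate=.03); f=Fm(a)
    if f[1]-base<-1 or int(round(a*400))%8==0: print(round(a,4),f.round(2),round(env.sense()["t"],1))
    if f[1]-base<-5: break
    if env.sense()["t"]>40: break
json.dump(dict(G,a=a),open("g.json","w"))
E
```

```text
0.001 [ 2.78 -1.25 -0.4 ]
0.002 [-0.8  -1.19 -1.95]
base -1.3723927202967596
0.14 [-5.   -1.32 -3.89] 15.7
0.12 [-4.88 -1.22 -3.43] 18.7
0.1 [-5.17 -1.17 -3.56] 21.8
0.08 [-5.41 -1.22 -3.96] 24.9
0.06 [-5.12 -1.26 -3.37] 27.9
0.045 [-5.12 -2.47 -3.17] 30.2
0.0425 [-5.39 -3.14 -3.11] 30.6
0.04 [-5.35 -3.78 -2.99] 31.0
0.0375 [-5.62 -4.29 -2.23] 31.4
0.035 [-5.37 -4.68 -2.5 ] 31.8
0.0325 [-5.97 -5.62 -2.15] 32.1
0.03 [-5.84 -5.63 -1.99] 32.5
0.0275 [-6.45 -7.21 -1.99] 32.9
```

The buffer was met at about 0.046 rad and now resists with about 5 N at the bar end. I'll lower the bar while watching for a landing on the lip.

```bash
python3 - <<'E'
from h import *
a=G["a"]
for b in np.arange(.165,.019,-.015):
    env.movel(*pose(a,b),rate=.03); f=Fm(a); print(round(b,3),f.round(2),round(env.sense()["t"],1))
    if f[2]>3 or f[1]<-11 or f[1]>-3: print("STOP"); break
json.dump(dict(G,a=a,b=b),open("g.json","w"))
im,d=viewer.read_camera("scene"); cv2.imwrite("pics/s3.png",cv2.resize(im[170:250,240:350,::-1],None,fx=6,fy=6,interpolation=cv2.INTER_CUBIC))
for n in("bar_end","tab_top"):print(n,[(x["at"],x["score"]) for x in tip_of("scene",n)])
E
```

```text
0.165 [-5.54 -6.79 -2.74] 33.3
0.15 [-5.23 -7.01 -2.16] 33.7
0.135 [-4.8  -6.79 -1.74] 34.1
0.12 [-4.38 -7.07 -1.91] 34.5
0.105 [-4.55 -7.   -1.72] 34.8
0.09 [-4.45 -6.41 -1.79] 35.2
0.075 [-4.44 -6.65 -2.  ] 35.6
0.06 [-4.3  -6.65 -1.21] 36.0
0.045 [-3.93 -7.08 -1.54] 36.4
0.03 [-3.89 -6.84 -1.07] 36.8
bar_end [([0.6711, 0.0714, 0.1308], 0.54)]
tab_top [([0.443, -0.4906, 0.0], 0.62), ([0.6257, 0.0668, 0.1801], 0.58)]
```

View pics/s3.png

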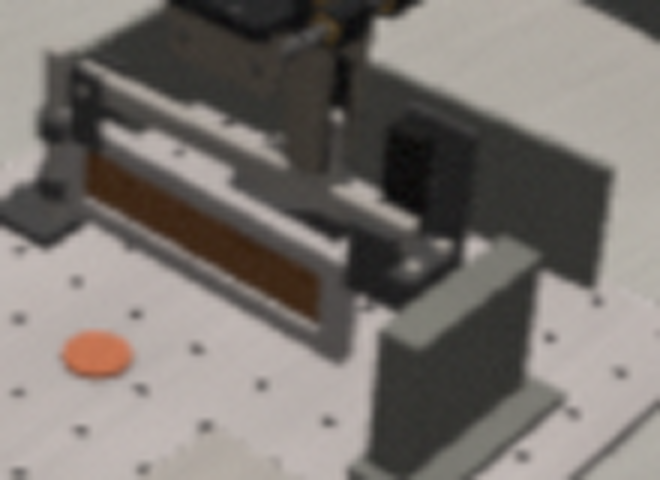

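The bar is at about 0.03 rad with no lip landing felt, and its end sits against the buffer (crop about (420, 235)). I'll lower it onto the floor, ease the closing force, let go and retreat.

```bash
python3 - <<'E'
from h import *
a=G["a"]
for b in np.arange(.02,-.021,-.01):
    env.movel(*pose(a,b),rate=.03); f=Fm(a); print(round(b,3),f.round(2))
    if f[2]>1.0: break
while f[1]<-4.5 and a<.045:
    a+=.004; env.movel(*pose(a,b),rate=.03); f=Fm(a); print("ease",round(a,3),f.round(2))
effector.release(); env.pause(.3)
p=env.sense()["ee_pos"].copy(); p[2]+=.12; env.movel(p,rate=.1); env.pause(.5)
s=env.sense(); print(s["t"],s["wrist_force"].round(2))
im,d=viewer.read_camera("wrist"); cv2.imwrite("pics/w4.png",im[...,::-1])
for n in("bar_end","tab_top"):print(n,[(x["at"],x["score"]) for x in tip_of("wrist",n)])
T=np.eye(4);T[:3,:3]=s["tcp_rot"];T[:3,3]=s["ee_pos"]
I=viewer.camera_info("wrist");K=np.array(I["intrinsics"]);M=T@np.array(I["T_tool_cam"])
v,u=np.mgrid[0:384,0:512];W=(np.stack([(u-K[0,2])/K[0,0]*d,-(v-K[1,2])/K[1,1]*d,-d,np.ones_like(d)],-1)@M.T)[...,:3]
m=(d>0)&(W[...,2]>.165)&(W[...,2]<.19)&(np.hypot(W[...,0]-.627,W[...,1]-.068)<.03)
q=W[m];print("tabtop",m.sum(),np.median(q,0),cv2.minAreaRect(q[:,:2].astype(np.float32)*1000))
im,d=viewer.read_camera("scene"); cv2.imwrite("pics/s4.png",cv2.resize(im[170:250,240:350,::-1],None,fx=6,fy=6,interpolation=cv2.INTER_CUBIC))
for n in("bar_end","tab_top","bar_pivot"):print(n,[(x["at"],x["score"]) for x in tip_of("scene",n)])
E
```

```text
0.02 [-3.63 -6.68 -1.  ]
0.01 [-3.96 -7.21 -0.6 ]
0.0 [-3.57 -7.23  0.01]
-0.01 [-5.71 -7.96  4.57]
ease 0.031 [-5.52 -6.15  4.19]
ease 0.035 [-4.98 -5.24  3.44]
ease 0.039 [-5.54 -4.03  2.99]
42.9833 [-1.04 -0.15 -0.49]
bar_end [([0.668, 0.0633, 0.1261], 0.69), ([0.6152, 0.1672, 0.0118], 0.52)]
tab_top [([0.6303, 0.0623, 0.1758], 0.6), ([0.6847, -0.0467, 0.0114], 0.22)]
tabtop 376 [0.62783904 0.06357278 0.17548632] ((629.1627197265625, 64.05944061279297), (30.27206802368164, 9.898849487304688), 6.188479900360107)
bar_end [([0.665, 0.0691, 0.1267], 0.52)]
tab_top [([0.6266, 0.0636, 0.1766], 0.55)]
bar_pivot [([0.4673, 0.0476, 0.1244], 0.6)]
```

View pics/w4.png

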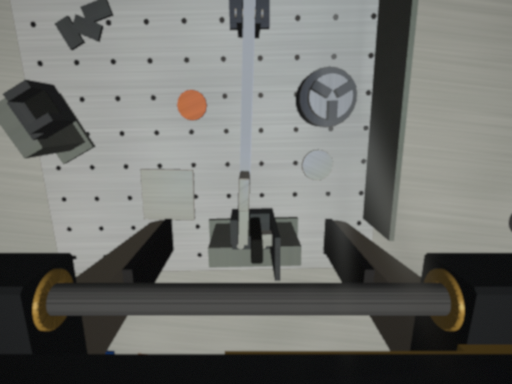

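View pics/s4.png

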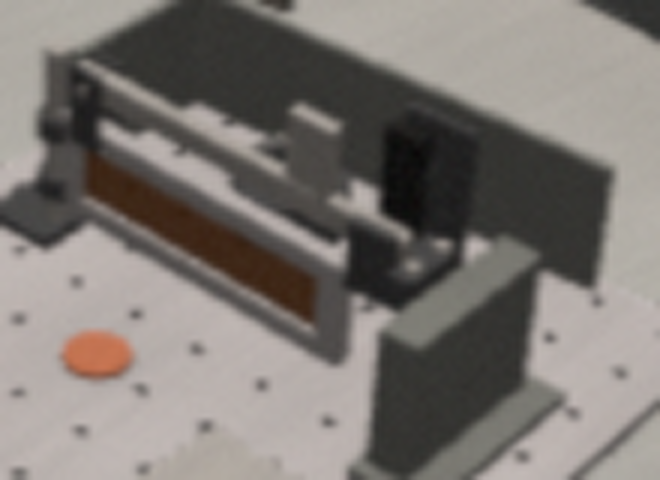

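After release the gate stays shut at about 0.06 rad. The tab top is at z 0.1755, against 0.1752 when the bar lay level at the start, so the bar is home in the notch. The gripper is clear above it.

```bash
python3 - <<'E'
from h import *
print(workorder.finish_job(), env.sense()["t"])
E
```

```text
the job is handed in; nothing more can be done
the job is handed in; nothing more can be done
```

The gate is shut and latched, the gripper has let go and is clear, and the job is handed in (the hand-in gives no verdict). At the last check before it, the clock stood at 43 s of the 72 s allowed.

**What I did:**
- I pinched the tab at 10 N and raised the bar to 0.18 rad, clear of the hold-open notch.
- I swung the gate to 0.15 rad, then closed slowly until the buffer was met at about 0.046 rad.
- I held it there with an estimated 5 N at the bar end, from the wrist force, and lowered the bar behind the lip to the notch floor.
- I eased the closing force, let go and backed off 120 mm upward.

**Last checks:**
- **Bar:** the tab top is at z 0.1755, against 0.1752 m with the bar level at the start. A bar on a lip would read about 16 mm higher, and a hanging one about 10 mm lower.
- **Gate:** it stayed shut at about 0.06 rad after release.
- **Robot:** the wrist force was about 1 N, near the unloaded readings.
- **Bystanders:** those on the plate looked undisturbed in the last pictures. The screwdriver, mouse and spray can were out of view and were not checked again.

**What disagreed:**
- My hinge estimate was 1–2 mm off. This gave a side load on the grip along the bar of up to 6 N, partly corrected during the swing and still present until release.
- The networks sometimes reported false positions for the bar end, tab and pivot, which I discarded.
- The contact forces on the catch and hold-open post were not measured directly. The largest wrist-force component in the readings I took was 8 N.

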